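# Clear the cake portion guide, set its sliding leg and clamp it

### The arm

A 6-joint arm with a two-finger parallel gripper is mounted at the origin on the work surface. World frame = base frame: x ahead of the robot, y to its left, z up, the work surface at z = 0. Lengths are in m, angles in degrees, forces in N, time in s.
With the tool pointing down it reaches from about 0.25 to 0.775 m from the base axis. Payload 4 kg.
Tool frame: the origin (TCP) lies at the very end of the fingers, on their centre line; the grasp point (between the pads) lies 19 mm behind it (ctrl.grip_depth is the z of the grasp point in the tool frame, in m); z points along the fingers, y is the line along which they close (so a half turn about z gives the same grasp; the last joint's range is limited). The gripper opens to 94 mm and grips with 3 to 60 N. Pads are 16 mm wide; open, the fingers measure 119 mm over their backs; the gripper's body (75 mm by 177 mm) begins 78 mm behind the grasp point.
Start: joints at [-70.25, 4.996, 78.535, -0, 96.463, -5.907], TCP at [0.238, -0.496, 0.177] pointing down, gripper open.
Joint ranges: [-177.83, 177.83], [-43.37, 116.18], [15.69, 146.23], [-61.86, 241.86], [9.47, 152.12], [-147.06, 147.06]. Speed limits (degrees/s): [159.86, 159.86, 180, 180, 180, 180].

### API

Orientations are given as a 3x3 rotation matrix whose columns are the frame's x, y, z axes.
In Python, from workcell import ctrl, eyes gives the robot as it stands. The module is installed in compiled form; this text tells all that it offers.
- The arm moves only by the tool step_arm, never from a script. Its argument "motion" is text: rows parted by semicolons, each of 5 numbers parted by spaces: the closure, from 0 (fully open) to 1 (shut), then the shift along the tool's x, y, z in m, then the turn about the tool's z in rad. A call has 1 to 20 rows; each row is the pose to reach, as a shift and turn from the pose commanded when the call began, along the tool's axes at that moment; what a row does not reach only later rows make up. A row lasts 1/12 s, in which the tool goes at most 41.7 mm and 7.16 degrees, less where a joint would pass 70% of its speed; a pose out of reach is approached as far as the arm can. A call with a gripper value outside its range is refused whole. The fingers move at their own pace and stop on an object; "squeeze" is the grip in N (left out, the last holds). Time passes only in rows, so rows that repeat a pose let the fingers close. It gives the time, the measured TCP pose, the force, the opening and the grip force at its end, in the units of the state.
- ctrl.read_state(): the state, without advancing time (a new reading comes with each control period).
- eyes.camera(name): name is "scene" or "top" or "wrist"; returns a dict with "img" (480x640x3 uint8, red, green, blue), "fx", "fy", "cx", "cy" (pixels), "dist_coeffs" ([k1, k2, p1, p2, k3] as OpenCV has them; the pictures are not rectified), "rvec" (rotation vector, rad) and "tvec" (3), from world to camera coordinates, as OpenCV has them. Camera axes: x right, y down, z forward; pixel columns grow to the right and rows downward; lengths in m; the calibration is good to about 2 mm. A picture is of the moment at which its call begins. There is no depth.
- ctrl.hand_in(): hands the job in; it is judged then, once.
The state is a dict: "time": time; "joints": joint angles; "joint_velocities": joint speeds; "tau": joint torques, N m; "eef_pos": TCP position; "orientation": TCP orientation; "contact_force": force on the tool from outside, world axes, zero at the start; "moment": the same for the moment, N m; "finger_gap": finger opening in m; "grasp_force": force on a finger pad.
Only numpy, scipy, OpenCV 4.12 (cv2) and the standard library are available. Lean on these libraries where they do the work, as an engineer would, in place of code of your own. Each camera call takes 0.05 s, during which the arm holds its last target. There are 200 camera calls.

### The job

Take the wooden scraper block and wipe the four nut chips off the white board of the portion guide onto the counter, then set the scraper down on the counter. Push the guide's sliding leg along its rail until its tip lines up with the index clip and, holding it there against its return spring, slide the cam lever fully closed by squeezing it towards the leg's grip plate. Finish while still holding the leg and lever pinched in the gripper at the mark; do not touch the chips with the fingers and leave the jar, cake ring, mug and box where they stand.

Things in the scene. Friction and masses are not known exactly. Their poses are not given: they have to be found in the camera images.
- guide: Cake portion guide, fixed to the counter: white board 200 (its x) x 340 (its y) x 22 mm high, origin at the centre of its underside, z up. An aluminium rail (36 wide, top 36 mm above the counter) runs along y at x = -82.5 mm, the side nearest the robot; a steel scale strip lies along the far edge at x = +92 mm. Between them the board is free from x = -64 to +78 mm. The +y end of the board is open.
- leg (a joint): Travel of the sliding leg along the guide's +y, in m: 0 = home at the -y end (carriage centre at guide x = -82.5, y = -140 mm), at most 0.200. A spring pulls it back home with 3 to 4 N whenever it is not held. The leg is a carriage on the rail (60 mm along y, 46 mm wide, top 50 mm above the counter) with a steel bar, 14 mm wide and 35 mm high over the counter, that reaches across the board in guide x to a narrow tip beside the scale strip.
- mark (a joint): Position of the index clip on the far scale strip, m, on the same scale as the leg: the leg is at its mark when joint leg equals joint mark. Stiff: it stays where it is.
- lever (a joint): Cam lever on the leg's carriage, m: 0 = open (away from the grip plate, towards the robot), 0.020 = fully closed (stop). Slides along the guide's +x towards the grip plate with about 5 N of friction and stays where it is left.
- leg_tip (a point): Tip of the leg's bar, 30 mm above the counter; axes as the guide's.
- mark_line (a point): Middle of the index clip (dark steel, 16 x 16 mm, 10 mm high above the strip, with a thin upright ridge 3 mm wide), on its face towards the leg; axes as the guide's.
- grip_plate (a point): Centre of the leg's upright grip plate: aluminium, 8 mm thick in guide x, 56 mm long in y, from 50 to 96 mm above the counter (centre 73 mm). At its +y end (25 to 31 mm from this point) a push plate stands across it, 90 mm wide in guide x (from 55 mm on the robot's side of this point to 35 mm on the far side), 94 mm high above the counter: fingers that straddle grip plate and lever push it in +y to move the leg.
- lever_plate (a point): Centre of the lever's upright black plate: 8 mm thick in guide x, 36 mm long in y, from 53 to 93 mm above the counter; parallel to the grip plate on the robot's side of it, and 4 mm towards -y of its centre. Over both plates it measures 48 mm with the lever open and 28 mm closed.
- scraper_grip (a point): Wooden scraper block, standing on its steel edge: 110 long (its x) x 26 x 32 mm, with a handle ridge 80 x 22 mm on top, 71 mm high in all, 0.25 kg. This point is the centre of the handle, 52 mm above its underside. Grip it across the 22 mm (its y).
- chip0_c (a point): Brown nut chip, about 20 x 15 x 10 mm, lying loose on the board; its centre.
- chip1_c (a point): Brown nut chip, about 20 x 15 x 10 mm, lying loose on the board; its centre.
- chip2_c (a point): Brown nut chip, about 20 x 15 x 10 mm, lying loose on the board; its centre.
- chip3_c (a point): Brown nut chip, about 20 x 15 x 10 mm, lying loose on the board; its centre.
- nut_jar: Amber jar, 72 mm across, 100 mm high; a bystander. Origin under its centre.
- cake_ring: Steel cake ring, 70 mm across, 45 mm high; a bystander. Origin under its centre.
- mug: Blue mug, 80 mm across, 90 mm high; a bystander. Origin under its centre.
- butter_box: Cardboard box 90 x 60 x 50 mm; a bystander. Origin under its centre.
Not all that is in view belongs to the job. What is shaped like the part that bears scraper_grip but black or green is not meant.

How it is judged:
By the outcome, as a careful person would: the job done as asked, in the order asked, and still so for the second after the job is handed in, while the arm keeps its last pose, push and grip.
It also fails if it takes over 64 s, if anything falls off the work surface, if the arm or the gripper's body presses on something with over 40 N, if the wrist force passes 120 N, or if a joint passes its speed limit or range.

## Working session

There is one attempt and no reset: what is moved stays moved. The work goes in short steps, Python scripts to look and compute and a tool call to move; the robot and the scene stay as the last step left them, time stands still between calls to the robot, and variables do not carry over. Pictures are saved under pics/ and viewed, at most 10 in all, crops included, and the job is handed in when it is done.

Besides the shell and the picture viewer there is one more tool, called after "Emit:" as a command line: name --argument value ..., lists and objects as JSON in quotes. step_arm: Moves the arm, as the interface text tells. Its arguments: {"type":"object","properties":{"motion":{"type":"string"},"squeeze":{"type":"number"}},"required":["motion"]}

```bash
mkdir -p pics; cat > h.py <<'E'
import numpy as np, cv2
from workcell import ctrl, eyes
def cam(n,save=None):
    c=eyes.camera(n); c['K']=np.array([[c['fx'],0,c['cx']],[0,c['fy'],c['cy']],[0,0,1.]]); c['d']=np.array(c['dist_coeffs'],float)
    c['R']=cv2.Rodrigues(np.array(c['rvec'],float))[0]; c['t']=np.array(c['tvec'],float).ravel()
    if save: cv2.imwrite('pics/'+save,c['img'][:,:,::-1])
    return c
def ray(c,uv,z):
    p=cv2.undistortPoints(np.array(uv,float).reshape(-1,1,2),c['K'],c['d']).reshape(-1,2)
    d=np.c_[p,np.ones(len(p))]@c['R']; o=-c['R'].T@c['t']
    return o+d*((z-o[2])/d[:,2:])
def proj(c,P):
    return cv2.projectPoints(np.array(P,float).reshape(-1,1,3),np.array(c['rvec'],float),c['t'],c['K'],c['d'])[0].reshape(-1,2)
E
python3 - <<'E'
from h import *
c=cam('top','top1.png'); s=cam('scene','scene1.png')
print(ctrl.read_state(), ctrl.grip_depth)
E
```

```text
{'time': 0.1, 'joints': array([-7.02488282e+01,  5.03492069e+00,  7.86156027e+01, -1.67483675e-03,
        9.64633782e+01, -5.90985649e+00]), 'joint_velocities': array([ 0.02383369, -0.07768306, -0.06349143, -0.01304809,  0.03319114,
       -0.05569863]), 'tau': array([ 2.44826006e-03, -3.41252875e+01, -3.03301656e+01,  7.20739178e-02,
        3.04324622e-02, -8.98909389e-05]), 'eef_pos': array([ 0.23794947, -0.49524677,  0.17592512]), 'orientation': array([[ 9.01373255e-01,  4.33042454e-01, -6.99139081e-04],
       [ 4.33042983e-01, -9.01371350e-01,  1.86118834e-03],
       [ 1.75789627e-04, -1.98038266e-03, -9.99998024e-01]]), 'contact_force': array([ 0.23523   ,  1.3869704 , -0.44735068]), 'moment': array([-0.02902513, -0.0183436 ,  0.01788078]), 'grasp_force': 0.0, 'finger_gap': 0.09379451144827475} -0.0188
```

View pics/top1.png

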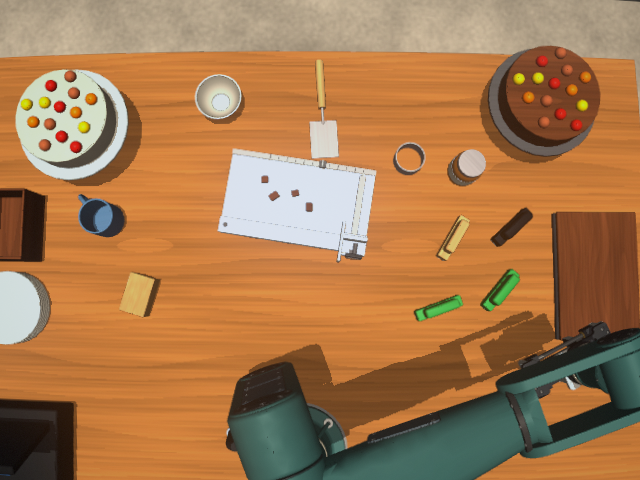

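View pics/scene1.png

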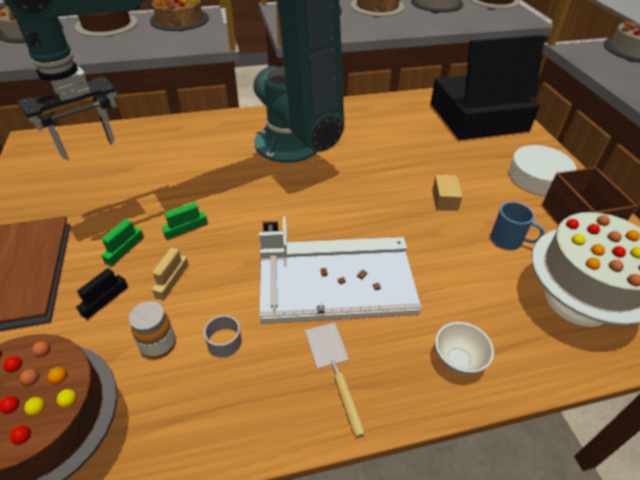

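The top view shows the board at about (219-376, 150-257), with the leg at its right (-y) end near (352,240). The chips are at (265,180), (274,196), (295,193) and (309,207), and the clip is near (323,164).
The scraper candidates are the wooden one at (453,238), the black one at (512,227), and green ones at (438,307) and (501,289). Only the wooden one fits the description. I'll confirm it in a crop.

```bash
python3 - <<'E'
from h import *
c=cam('top'); im=c['img']
cr=im[140:320,212:532]; 
cv2.imwrite('pics/crop1.png',cv2.resize(cr[:,:,::-1],None,fx=2.5,fy=2.5,interpolation=cv2.INTER_CUBIC))
hsv=cv2.cvtColor(im,cv2.COLOR_RGB2HSV)
# board white mask
m=((hsv[...,1]<60)&(hsv[...,2]>150)).astype(np.uint8); m[:, :212]=0; m[:,380:]=0; m[:140]=0; m[270:]=0
m=cv2.morphologyEx(m,cv2.MORPH_CLOSE,np.ones((5,5)))
n,l,st,ce=cv2.connectedComponentsWithStats(m); i=1+st[1:,4].argmax()
cn=max(cv2.findContours((l==i).astype(np.uint8),0,2)[0],key=cv2.contourArea)
ap=cv2.approxPolyDP(cn,4,True).reshape(-1,2); print(ap.tolist()); print(ray(c,ap,.022).round(4).tolist())
# chips: dark brown inside hull
hull=np.zeros_like(m); cv2.fillPoly(hull,[np.array([[238,165],[345,175],[335,235],[230,225]])],1)
d=((im.max(2)<140)&(hull>0)).astype(np.uint8)
n,l,st,ce=cv2.connectedComponentsWithStats(d)
for k in range(1,n):
  if st[k,4]>5: print('chip',ce[k].round(1),st[k,4],ray(c,ce[k],.028).round(4))
# scraper: yellowish
sub=hsv[205:270,430:475]; print('wood px',im[238,453],im[225,459],im[215,430])
E
```

```text
[[375, 171], [324, 163], [324, 157], [338, 155], [337, 140], [311, 140], [311, 160], [233, 149], [218, 230], [333, 248], [338, 260], [350, 249], [363, 255]]
[[0.6437, -0.171, 0.022], [0.6623, -0.0518, 0.022], [0.6767, -0.0518, 0.022], [0.6816, -0.0846, 0.022], [0.7176, -0.0823, 0.022], [0.7174, -0.0212, 0.022], [0.6694, -0.0214, 0.022], [0.6958, 0.1621, 0.022], [0.5042, 0.1933, 0.022], [0.4632, -0.0727, 0.022], [0.4356, -0.0841, 0.022], [0.461, -0.1118, 0.022], [0.4472, -0.1417, 0.022]]
chip [265.2 181.5] 10 [[0.617  0.0847 0.028 ]]
chip [295.  193.1] 27 [[0.5897 0.0153 0.028 ]]
chip [274.6 197.9] 16 [[0.5786 0.0625 0.028 ]]
chip [308.8 206.9] 49 [[ 0.5576 -0.0166  0.028 ]]
wood px [218 187 108] [203 148  84] [219 135  66]
```

View pics/crop1.png

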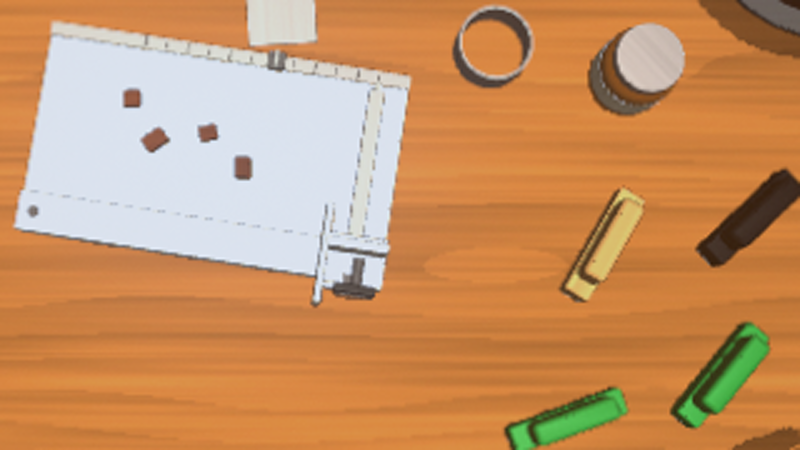

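The crop confirms the wooden scraper at crop (605,243). It is the only wood-coloured one, and the black and green blocks are decoys. Next I'll locate its handle and hover over it.

```bash
cat >> h.py <<'E'
def mv(target,ang):
    """tool-frame shift to world TCP target; ang=world direction (deg) of the tool y axis (mod 180)"""
    s=ctrl.read_state(); R=np.array(s['orientation']); d=R.T@(np.array(target)-s['eef_pos'])
    y=R.T@np.array([np.cos(np.radians(ang)),np.sin(np.radians(ang)),0]); t=np.arctan2(-y[0],y[1])
    t2=t-np.sign(t)*np.pi
    print('shift',d.round(4),'turn',round(t,4),'alt',round(t2,4),'j6',s['joints'][5].round(1),'t',s['time'])
def handle(c,z,box=None):
    im=c['img'].astype(float); g=im[...,1]/(im[...,0]+1)
    m=((g>.76)&(im[...,2]/(im[...,1]+1)<.75)&(im[...,0]>150)).astype(np.uint8)
    if box: k=np.zeros_like(m); k[box[1]:box[3],box[0]:box[2]]=1; m*=k
    cn=max(cv2.findContours(m,0,2)[0],key=cv2.contourArea); r=cv2.minAreaRect(cn); b=cv2.boxPoints(r)
    w=ray(c,b,z); e=max((w[1]-w[0],w[2]-w[1]),key=np.linalg.norm)
    print(r,'centre',w.mean(0).round(4),'dir',np.degrees(np.arctan2(e[1],e[0])).round(1),'sides',np.linalg.norm(w[1]-w[0]).round(4),np.linalg.norm(w[2]-w[1]).round(4))
    return w.mean(0),np.degrees(np.arctan2(e[1],e[0]))
E
python3 - <<'E'
from h import *
c=cam('top'); p,a=handle(c,.05,(432,205,476,270))
mv([p[0],p[1],.18],a+90)
E
```

```text
((456.5692443847656, 233.25384521484375), (11.907333374023438, 36.3421745300293), 29.74488067626953) centre [ 0.4953 -0.3535  0.05  ] dir -30.8 sides 0.0842 0.0273
shift [ 0.2933 -0.0165 -0.0037] turn -2.156 alt 0.9856 j6 -5.9 t 0.2
```

Emit:
step_arm --motion "0.3 0.1465 -0.008 -0.002 0.5;0.3 0.1465 -0.008 -0.002 0.5;0.3 0.1465 -0.008 -0.002 0.5;0.3 0.1465 -0.008 -0.002 0.5;0.3 0.293 -0.0165 -0.004 0.986;0.3 0.293 -0.0165 -0.004 0.986;0.3 0.293 -0.0165 -0.004 0.986;0.3 0.293 -0.0165 -0.004 0.986;0.3 0.293 -0.0165 -0.004 0.986;0.3 0.293 -0.0165 -0.004 0.986;0.3 0.293 -0.0165 -0.004 0.986"

```text
time: 1.12
eef_pos: [0.4951, -0.3538, 0.1805]
orientation: [[0.86, -0.511, -0.001], [-0.511, -0.86, 0.0], [-0.001, 0.0, -1.0]]
contact_force: [-0.3, -0.5, 0.4]
finger_gap: 0.0657
grasp_force: 0.0
```

```bash
python3 - <<'E'
from h import *
c=cam('wrist','w1.png'); s=ctrl.read_state(); print(s['eef_pos'],s['joints'],s['finger_gap'])
p,a=handle(c,.071); mv([p[0],p[1],.0335],a+90)
E
```

```text
[ 0.49461435 -0.35426455  0.1807081 ] [-4.09353392e+01  1.24882685e+01  6.96212188e+01 -2.35353051e-02
  9.79224057e+01  7.98552163e+01] 0.06596641517933882
((328.5, 256.5), (15.0, 19.0), 0.0) centre [ 0.4658 -0.3425  0.071 ] dir -30.9 sides 0.0205 0.0151
shift [-0.0307  0.0046  0.1472] turn -3.1404 alt 0.0012 j6 79.9 t 1.1667
```

View pics/w1.png

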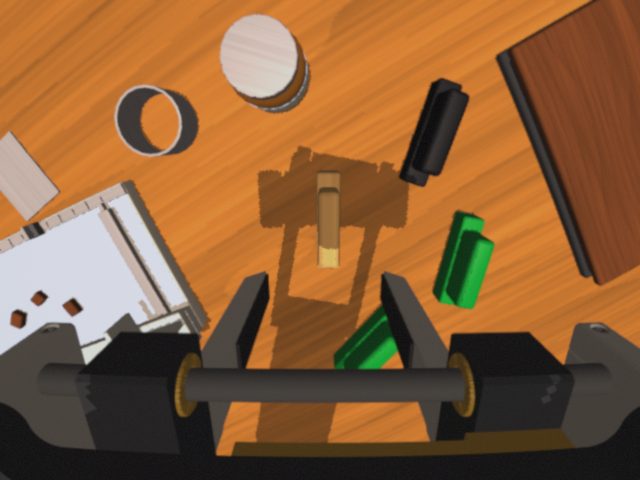

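The wrist view shows the scraper in the gripper's shadow. The body spans (318-338, 172-268) and the handle top about (319-338, 189-247). I'll cast the handle top onto z = 71 mm.

```bash
python3 - <<'E'
from h import *
c=cam('wrist'); im=c['img'].astype(float)
m=((im[...,1]/(im[...,0]+1)>.66)&(im[...,2]/(im[...,1]+1)<.75)&(im[...,0]>80)).astype(np.uint8); m[:165]=0;m[275:]=0;m[:,:310]=0;m[:,350:]=0
for r in range(170,270,8): x=np.where(m[r])[0]; print(r,x.min() if len(x) else 0,x.max() if len(x) else 0, im[r,328].astype(int))
w=ray(c,[(328.5,188),(328.5,247),(319,218),(338,218)],.071); print(w.round(4)); p=(w[0]+w[1])/2; e=w[1]-w[0]
print(np.linalg.norm(e),np.linalg.norm(w[3]-w[2]),np.degrees(np.arctan2(e[1],e[0])))
b=ray(c,[(328.5,171),(328.5,268)],.032); print(b.mean(0), np.linalg.norm(b[1]-b[0]))
mv([p[0],p[1],.0335],-30.9+90)
E
```

```text
170 319 336 [100  72  49]
178 316 339 [168 120  67]
186 316 339 [143 102  57]
194 316 339 [139  99  56]
202 316 339 [154 110  62]
210 316 338 [153 109  61]
218 316 339 [153 109  62]
226 317 338 [153 109  60]
234 316 338 [154 110  62]
242 317 337 [153 109  59]
250 317 338 [215 182 100]
258 317 338 [217 184 101]
266 317 338 [216 166  98]
[[ 0.5255 -0.3784  0.071 ]
 [ 0.4742 -0.3481  0.071 ]
 [ 0.5049 -0.3553  0.071 ]
 [ 0.4953 -0.3714  0.071 ]]
0.05956502520141536 0.018699862061946924 149.43881748706434
[ 0.48855563 -0.3571208   0.032     ] 0.11052441908927156
shift [0.0092 0.0046 0.1474] turn -3.1407 alt 0.0009 j6 79.9 t 1.2167
```

Emit:
step_arm --motion "0.3 -0.003 0.005 0.04 0;0.3 -0.003 0.005 0.08 0;0.3 -0.003 0.005 0.115 0;0.3 -0.003 0.005 0.145 0;0.3 -0.003 0.005 0.145 0;1 -0.003 0.005 0.145 0;1 -0.003 0.005 0.145 0;1 -0.003 0.005 0.145 0;1 -0.003 0.005 0.145 0;1 -0.003 0.005 0.145 0;1 -0.003 0.005 0.145 0;1 -0.003 0.005 0.145 0" --squeeze 35

```text
time: 2.22
eef_pos: [0.4904, -0.357, 0.0369]
orientation: [[0.859, -0.512, 0.001], [-0.512, -0.859, -0.001], [0.001, 0.0, -1.0]]
contact_force: [-0.0, 0.8, 0.1]
finger_gap: 0.0227
grasp_force: 0.2
```

Emit:
step_arm --motion "1 0 0 0 0;1 0 0 0 0;1 0 0 -0.03 0;1 0 0 -0.07 0;1 0 0 -0.11 0;1 0 0 -0.13 0;1 0 0 -0.13 0"

```text
time: 2.8
eef_pos: [0.4923, -0.3588, 0.1723]
orientation: [[0.859, -0.513, 0.008], [-0.512, -0.859, -0.008], [0.011, 0.002, -1.0]]
contact_force: [1.3, -0.4, -2.6]
finger_gap: 0.0212
grasp_force: 35.0
```

```bash
python3 - <<'E'
from h import *
s=ctrl.read_state();print(s['eef_pos'],s['finger_gap'],s['grasp_force'],s['contact_force'])
mv([.5714,-.0582,.165],81.1)
c=cam('wrist','w2.png')
E
```

```text
[ 0.49228373 -0.35884929  0.17233291] 0.021243796889515287 34.98265743255615 [ 1.33983242 -0.39146056 -2.60724991]
shift [-0.0862 -0.2987  0.0057] turn 2.7588 alt -0.3827 j6 79.4 t 2.8
```

View pics/w2.png

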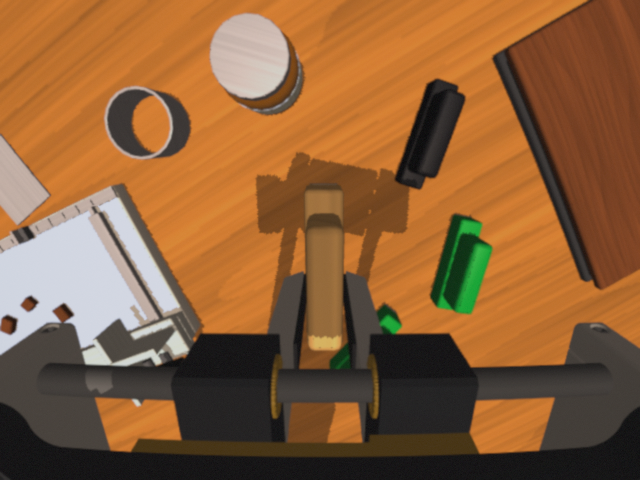

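The scraper is held level along its length between the fingers at (325,270). I'll move it over the board, in front of the leg.

Emit:
step_arm --motion "1 -0.015 -0.03 0 -0.03;1 -0.03 -0.065 0 -0.07;1 -0.04 -0.1 0 -0.12;1 -0.05 -0.135 0 -0.17;1 -0.055 -0.17 0 -0.22;1 -0.06 -0.2 0 -0.27;1 -0.07 -0.23 0 -0.31;1 -0.08 -0.26 0 -0.35;1 -0.085 -0.285 0 -0.383;1 -0.086 -0.299 0 -0.383;1 -0.086 -0.299 0 -0.383;1 -0.086 -0.299 0 -0.383"

```text
time: 3.85
eef_pos: [0.5683, -0.056, 0.1632]
orientation: [[0.988, -0.154, -0.005], [-0.154, -0.988, -0.0], [-0.005, 0.001, -1.0]]
contact_force: [-0.3, 0.5, -3.2]
finger_gap: 0.0216
grasp_force: 35.0
```

```bash
python3 - <<'E'
from h import *
s=ctrl.read_state();print(s['eef_pos'],s['finger_gap'],s['grasp_force'],s['contact_force'])
mv([.5714,-.0582,.07],81.1)
c=cam('wrist','w3.png'); im=c['img'].astype(int)
G0=np.array([.572,.0105,0]);yg=np.array([.1545,.988,0]);xg=np.array([.988,-.1545,0])
for g in [(.1,.17),(.1,-.17),(.078,0),(.078,.17),(-.064,.17),(-.064,0)]:
    print(g,proj(c,G0+g[0]*xg+g[1]*yg+[0,0,.022]).round(0))
E
```

```text
[ 0.56829274 -0.05604078  0.16317092] 0.021556706761360712 34.98719394207001 [-0.26610375  0.52477624 -3.24312501]
shift [0.0038 0.0015 0.0932] turn -3.1412 alt 0.0004 j6 87.6 t 3.85
(0.1, 0.17) [[ 96. 132.]]
(0.1, -0.17) [[426. 130.]]
(0.078, 0) [[259. 151.]]
(0.078, 0.17) [[ 99. 154.]]
(-0.064, 0.17) [[122. 278.]]
(-0.064, 0) [[265. 279.]]
```

View pics/w3.png

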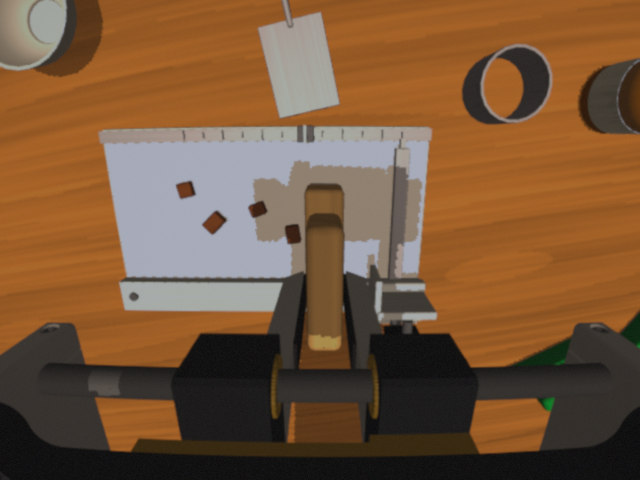

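The wrist view shows the chips left of the scraper at (185,190), (214,222), (257,209) and (293,233), with the scraper front clear of the nearest one. The leg bar is at about x=400 and the index clip at (306,133). I'll lower the scraper.

Emit:
step_arm --motion "1 0.004 0.007 0.025 0;1 0.004 0.007 0.05 0;1 0.004 0.007 0.075 0;1 0.004 0.007 0.09 0;1 0.004 0.007 0.097 0;1 0.004 0.007 0.097 0;1 0.004 0.007 0.097 0;1 0.004 0.007 0.097 0"

```text
time: 4.57
eef_pos: [0.5734, -0.0644, 0.0707]
orientation: [[0.988, -0.156, 0.003], [-0.156, -0.988, -0.001], [0.003, 0.0, -1.0]]
contact_force: [-0.6, -0.2, -2.5]
finger_gap: 0.0212
grasp_force: 35.0
```

Emit:
step_arm --motion "1 0 0 0.005 0;1 0 0 0.009 0;1 0 0 0.009 0;1 0 0 0.009 0"

```text
time: 4.9
eef_pos: [0.5721, -0.0634, 0.0598]
orientation: [[0.988, -0.154, -0.0], [-0.154, -0.988, -0.0], [-0.0, 0.0, -1.0]]
contact_force: [-0.2, 0.3, -3.1]
finger_gap: 0.0215
grasp_force: 35.0
```

```bash
python3 - <<'E'
from h import *
s=ctrl.read_state();print(s['eef_pos'],s['finger_gap'],s['grasp_force'],s['contact_force'])
c=cam('scene'); cv2.imwrite('pics/s4.png',cv2.resize(c['img'][190:350,220:460,::-1],None,fx=3,fy=3,interpolation=cv2.INTER_CUBIC))
E
```

```text
[ 0.57206244 -0.06340753  0.05979063] 0.021465899719545448 34.98763918876648 [-0.24943185  0.2670572  -3.12159207]
```

View pics/s4.png

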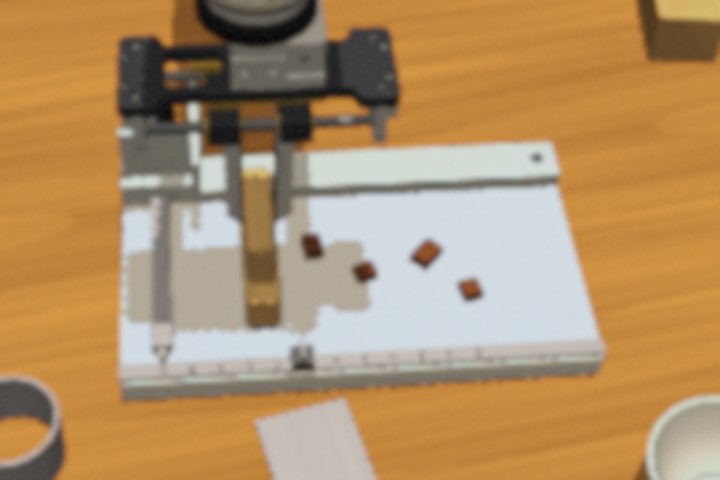

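The scraper stands just above the board with the chips ahead of it (crop (312,245) to (470,289)). I'll sweep towards +y, which is tool -y.

Emit:
step_arm --motion "1 0 -0.006 0 0;1 0 -0.018 0 0;1 0 -0.033 0 0;1 0 -0.048 0 0;1 0 -0.064 0 0;1 0 -0.08 0 0;1 0 -0.096 0 0;1 0 -0.112 0 0;1 0 -0.128 0 0;1 0 -0.144 0 0;1 0 -0.16 0 0;1 0 -0.176 0 0;1 0 -0.192 0 0;1 0 -0.208 0 0;1 0 -0.222 0 0;1 0 -0.235 0 0;1 0 -0.247 0 0;1 0 -0.257 0 0;1 0 -0.265 0 0;1 0 -0.27 0 0"

```text
time: 6.62
eef_pos: [0.614, 0.2043, 0.0597]
orientation: [[0.988, -0.154, -0.0], [-0.154, -0.988, 0.0], [-0.0, -0.0, -1.0]]
contact_force: [-0.3, -0.2, -3.4]
finger_gap: 0.0214
grasp_force: 35.0
```

```bash
python3 - <<'E'
from h import *
s=ctrl.read_state();print(s['eef_pos'],s['finger_gap'],s['grasp_force'],s['contact_force'])
c=cam('scene'); cv2.imwrite('pics/s5.png',cv2.resize(c['img'][180:360,230:530,::-1],None,fx=2.6,fy=2.6,interpolation=cv2.INTER_CUBIC))
E
```

```text
[0.61395692 0.20433973 0.05968644] 0.021410964108240466 34.98738706111908 [-0.34145607 -0.16023929 -3.40742797]
```

View pics/s5.png

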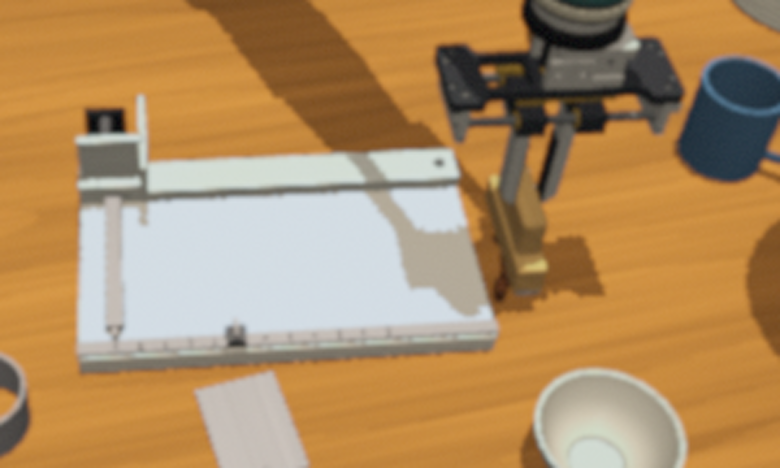

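The board is clean, and the chips lie on the counter beside the scraper near crop (500,285). I'll lift and carry the scraper to a free spot.

Emit:
step_arm --motion "1 0 0 -0.02 0;1 0 0 -0.05 0;1 0 0 -0.08 0;1 -0.015 0.005 -0.09 0;1 -0.04 0.014 -0.09 0;1 -0.07 0.024 -0.09 0;1 -0.1 0.035 -0.09 0;1 -0.13 0.045 -0.09 0;1 -0.16 0.055 -0.09 0;1 -0.19 0.065 -0.09 0;1 -0.215 0.075 -0.09 0;1 -0.23 0.08 -0.09 0;1 -0.234 0.081 -0.07 0;1 -0.234 0.081 -0.04 0;1 -0.234 0.081 -0.01 0;1 -0.234 0.081 0.01 0;1 -0.234 0.081 0.016 0;1 -0.234 0.081 0.016 0;1 -0.234 0.081 0.016 0"

```text
time: 8.25
eef_pos: [0.3708, 0.1593, 0.0447]
orientation: [[0.988, -0.155, 0.001], [-0.155, -0.988, 0.0], [0.001, -0.0, -1.0]]
contact_force: [0.6, 0.5, -2.3]
finger_gap: 0.0214
grasp_force: 35.0
```

Emit:
step_arm --motion "1 0 0 0.004 0;1 0 0 0.007 0;1 0 0 0.007 0;1 0 0 0.007 0"

```text
time: 8.58
eef_pos: [0.3707, 0.1595, 0.0375]
orientation: [[0.988, -0.155, 0.001], [-0.155, -0.988, 0.0], [0.001, -0.0, -1.0]]
contact_force: [-0.4, -1.0, -2.8]
finger_gap: 0.0214
grasp_force: 35.0
```

Emit:
step_arm --motion "1 0 0 0.001 0;1 0 0 0.001 0;0.4 0 0 0.001 0;0.4 0 0 0.001 0;0.4 0 0 0.001 0;0.4 0 0 0.001 0;0.4 0 0 0.001 0;0.4 0 0 0.001 0;0.4 0 0 -0.04 0;0.4 0 0 -0.08 0;0.4 0 0 -0.12 0;0.4 0 0 -0.15 0;0.4 0 0 -0.15 0;0.4 0 0 -0.15 0"

```text
time: 9.75
eef_pos: [0.3716, 0.1597, 0.1891]
orientation: [[0.988, -0.155, 0.005], [-0.155, -0.988, 0.001], [0.005, -0.002, -1.0]]
contact_force: [-0.2, 0.0, -0.2]
finger_gap: 0.0562
grasp_force: 0.0
```

```bash
python3 - <<'E'
from h import *
s=ctrl.read_state();print(s['eef_pos'],s['joints'].round(1),s['finger_gap'])
c=cam('top'); cv2.imwrite('pics/t6.png',cv2.resize(c['img'][130:330,110:390,::-1],None,fx=2.8,fy=2.8,interpolation=cv2.INTER_CUBIC))
E
```

```text
[0.37160737 0.15974728 0.18911798] [ 15.2 -14.3  95.1  -0.   98.9 114.1] 0.05624126753390271
```

View pics/t6.png

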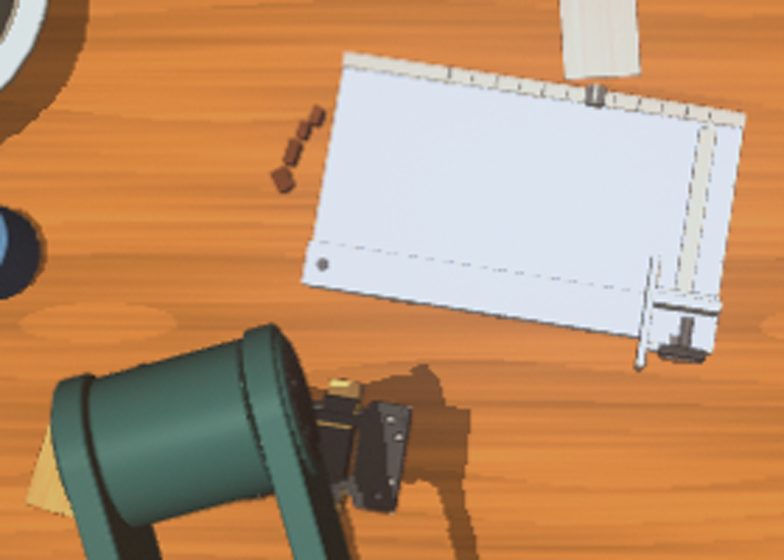

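All four chips are on the counter at crop (316,116) to (283,181), and the scraper is set down beside the arm at (345,390). Next I'll turn the tool and hover over the leg's carriage.

Emit:
step_arm --motion "0.2 0.01 0.02 -0.01 -0.11;0.2 0.02 0.035 -0.01 -0.22;0.2 0.03 0.05 -0.01 -0.33;0.2 0.04 0.07 -0.01 -0.45;0.2 0.05 0.09 -0.01 -0.56;0.2 0.06 0.105 -0.01 -0.67;0.2 0.07 0.12 -0.01 -0.79;0.2 0.08 0.14 -0.01 -0.9;0.2 0.09 0.16 -0.01 -1.01;0.2 0.1 0.18 -0.01 -1.12;0.2 0.11 0.2 -0.01 -1.23;0.2 0.12 0.22 -0.01 -1.34;0.2 0.13 0.235 -0.01 -1.45;0.2 0.137 0.242 -0.01 -1.57;0.2 0.137 0.242 -0.01 -1.571;0.2 0.137 0.242 -0.01 -1.571;0.2 0.137 0.242 -0.01 -1.571"

```text
time: 11.22
eef_pos: [0.4673, -0.1001, 0.1955]
orientation: [[0.156, 0.988, -0.003], [0.988, -0.156, 0.001], [0.001, -0.003, -1.0]]
contact_force: [-0.7, -0.5, -0.1]
finger_gap: 0.0752
grasp_force: 0.0
```

```bash
python3 - <<'E'
from h import *
import pickle
s=ctrl.read_state();print(s['eef_pos'],s['orientation'].round(3).tolist(),s['joints'].round(1),s['finger_gap'],s['time'])
c=cam('wrist','w7.png'); pickle.dump(c,open('w7.pkl','wb')); t=cam('top'); pickle.dump(t,open('t7.pkl','wb'))
def f(a,b,c0,d,k,im): return cv2.resize(im[b:d,a:c0,::-1],None,fx=k,fy=k,interpolation=cv2.INTER_CUBIC)
cv2.imwrite('pics/v7.png',np.vstack([c['img'][:,:,::-1],cv2.copyMakeBorder(f(320,140,400,180,3,t['img']),0,0,0,400,0)]))
E
```

```text
[ 0.46732035 -0.10013529  0.19549995] [[0.156, 0.988, -0.003], [0.988, -0.156, 0.001], [0.001, -0.003, -1.0]] [-18.9  -4.3  85.8   0.   98.7  -9.9] 0.0751698499218554 11.2167
```

View pics/v7.png

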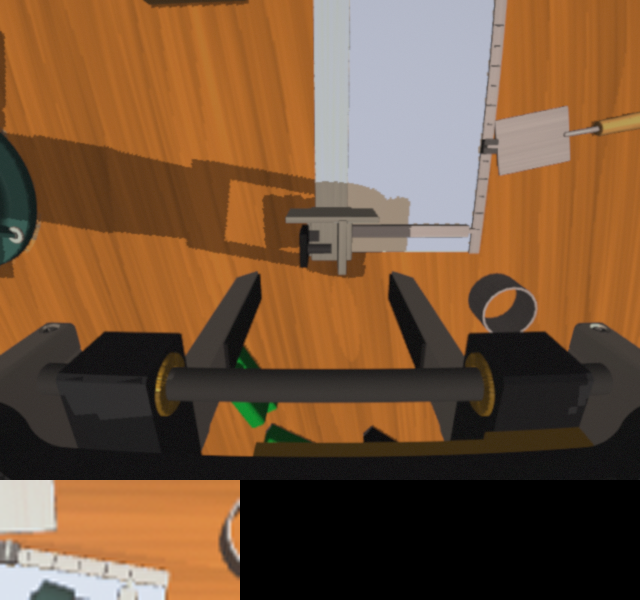

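The last view shows the grip plate top at (343,248), the black lever plate at (304,246) and the push plate's top edge at (286-379, 209). The bar tip is at (471,231) and the index clip at (489,146). I'll cast these to world points.

```bash
python3 - <<'E'
from h import *
import pickle
c=pickle.load(open('w7.pkl','rb')); im=c['img'].astype(int)
yg=np.array([.1545,.988,0]);xg=np.array([.988,-.1545,0])
# guide axis from strip edge and rail edges
for n,uv,z in [('grip_top_mid',(343.5,248),.096),('grip -y end',(343,275),.096),('lever',(304.5,246),.093),('lever-y',(304,267),.093),('lever+y',(304,225),.093),('push L',(286,210),.094),('push R',(379,210),.094),('push top',(330,208.5),.094),('tip',(471,231.5),.035),('clip',(489,146.5),.036),('railA',(315,5),.036),('railB',(315,180),.036)]:
    w=ray(c,uv,z)[0]; print(n,w.round(4),'gx',round(w@xg,4),'gy',round(w@yg,4))
s=ctrl.read_state(); p=s['eef_pos']; print('tcp gx gy',p@xg,p@yg)
g=im.sum(2)//3
print('clip rows',[(r,g[r,480:500:2].tolist()) for r in range(134,160,2)])
print('tip',[(r,g[r,440:476:3].tolist()) for r in range(222,244)])
print('col330',g[200:226,330].tolist()); print('row250',g[250,292:356].tolist())
E
```

```text
grip_top_mid [ 0.4827 -0.1225  0.096 ] gx 0.4958 gy -0.0465
grip -y end [ 0.4782 -0.1507  0.096 ] gx 0.4958 gy -0.075
lever [ 0.445  -0.1155  0.093 ] gx 0.4575 gy -0.0454
lever-y [ 0.4407 -0.1373  0.093 ] gx 0.4566 gy -0.0676
lever+y [ 0.4482 -0.0944  0.093 ] gx 0.4574 gy -0.024
push L [ 0.4339 -0.077   0.094 ] gx 0.4406 gy -0.009
push R [ 0.5215 -0.0907  0.094 ] gx 0.5292 gy -0.0091
push top [ 0.4755 -0.0821  0.094 ] gx 0.4825 gy -0.0076
tip [ 0.633 -0.146  0.035] gx 0.648 gy -0.0465
clip [ 0.6562 -0.0522  0.036 ] gx 0.6564 gy 0.0499
railA [0.491  0.1109 0.036 ] gx 0.468 gy 0.1854
railB [ 0.463  -0.0595  0.036 ] gx 0.4666 gy 0.0127
tcp gx gy 0.47752450107211647 -0.026586321354768874
clip rows [(134, [170, 105, 154, 159, 160, 159, 155, 96, 136, 157]), (136, [171, 112, 155, 160, 160, 159, 152, 88, 129, 157]), (138, [162, 109, 141, 129, 128, 129, 125, 76, 107, 149]), (140, [134, 44, 48, 82, 84, 87, 86, 84, 83, 118]), (142, [133, 36, 55, 80, 84, 85, 84, 83, 82, 118]), (144, [128, 30, 57, 76, 94, 101, 101, 101, 100, 136]), (146, [102, 30, 51, 67, 137, 153, 154, 155, 155, 158]), (148, [81
[... 1550 characters left out ...]
4]), (240, [191, 190, 191, 191, 192, 189, 191, 190, 190, 190, 123, 153]), (241, [190, 191, 192, 190, 191, 190, 190, 191, 191, 187, 117, 153]), (242, [190, 191, 192, 190, 190, 190, 192, 191, 191, 184, 117, 154]), (243, [190, 191, 192, 190, 191, 190, 191, 190, 191, 185, 122, 154])]
col330 [127, 126, 126, 127, 126, 126, 116, 82, 64, 62, 62, 61, 63, 63, 61, 62, 77, 110, 127, 127, 124, 120, 119, 125, 129, 127]
row250 [105, 106, 105, 104, 102, 100, 93, 66, 41, 29, 25, 28, 26, 24, 24, 35, 49, 54, 55, 53, 54, 53, 54, 53, 54, 52, 54, 53, 53, 53, 53, 54, 53, 54, 53, 53, 53, 54, 63, 89, 115, 121, 122, 120, 109, 80, 88, 116, 126, 127, 126, 124, 123, 119, 114, 124, 126, 122, 116, 115, 130, 134, 135, 135]
```

Leg travel to the mark is about 96 mm. I'll move the fingers behind the push plate so they straddle both plates.

Emit:
step_arm --motion "0.2 -0.015 0.003 0 0;0.2 -0.029 0.0055 0.02 0;0.2 -0.029 0.0055 0.05 0;0.2 -0.029 0.0055 0.075 0;0.2 -0.029 0.0055 0.08 0;0.2 -0.029 0.0055 0.08 0;0.2 -0.029 0.0055 0.08 0" --squeeze 25

```text
time: 11.9
eef_pos: [0.4696, -0.1301, 0.118]
orientation: [[0.154, 0.988, 0.001], [0.988, -0.154, -0.0], [-0.0, 0.001, -1.0]]
contact_force: [0.2, 0.7, 0.8]
finger_gap: 0.0748
grasp_force: 0.0
```

```bash
cat >> h.py <<'E'
yg=np.array([.1545,.988,0]);xg=np.array([.988,-.1545,0])
def st():
    s=ctrl.read_state(); p=s['eef_pos']; print('t',s['time'],'gx',(p@xg).round(4),'gy',(p@yg).round(4),'z',p[2].round(4),'gap',s['finger_gap'].round(4),'F',(s['contact_force']@xg).round(1),(s['contact_force']@yg).round(1),s['contact_force'][2].round(1))
E
python3 - <<'E'
from h import *
st(); c=cam('wrist','w8.png'); g=c['img'].astype(int).sum(2)//3
print(proj(c,[.4955*xg-.0468*yg+[0,0,.096],.4555*xg-.0508*yg+[0,0,.093]]).round(1).tolist())
for r in (250,280,300,320): print(r,g[r,200:440:3].tolist())
E
```

```text
Traceback (most recent call last):
  File "h.py", line 30, in st
    s=ctrl.read_state(); p=s['eef_pos']; print('t',s['time'],'gx',(p@xg).round(4),'gy',(p@yg).round(4),'z',p[2].round(4),'gap',s['finger_gap'].round(4),'F',(s['contact_force']@xg).round(1),(s['contact_force']@yg).round(1),s['contact_force'][2].round(1))
                                                                                                                               ^^^^^^^^^^^^^^^^^^^^^
AttributeError: 'float' object has no attribute 'round'
```

```bash
sed -i "s/s\['finger_gap'\].round(4)/round(s['finger_gap'],4)/" h.py; python3 - <<'E'
from h import *
st(); c=cam('wrist','w8.png'); g=c['img'].astype(int).sum(2)//3
print(proj(c,[.4955*xg-.0468*yg+[0,0,.096],.4555*xg-.0508*yg+[0,0,.093]]).round(1).tolist())
p=ctrl.read_state()['eef_pos']
print('finger inner edges', proj(c,[p+.0374*xg,p-.0374*xg]).round(1).tolist())
for r in (240,255,270,285): print(r,g[r,230:430:3].tolist())
E
```

```text
t 11.9 gx 0.4841 gy -0.056 z 0.118 gap 0.0748 F 0.1 0.7 0.8
[[339.6, 243.5], [285.4, 247.4]]
finger inner edges [[380.6, 267.1], [269.2, 267.1]]
240 [105, 106, 104, 101, 109, 107, 69, 63, 63, 63, 60, 59, 63, 65, 65, 64, 64, 37, 27, 29, 24, 39, 42, 44, 42, 43, 43, 43, 45, 42, 42, 69, 122, 123, 85, 127, 127, 123, 111, 125, 109, 139, 140, 139, 138, 138, 138, 140, 139, 138, 139, 139, 140, 137, 138, 137, 139, 139, 138, 138, 137, 139, 137, 137, 137, 174, 189]
255 [106, 105, 104, 102, 101, 106, 69, 63, 62, 63, 61, 58, 66, 63, 63, 63, 65, 45, 25, 29, 21, 16, 65, 96, 123, 121, 120, 117, 122, 119, 122, 123, 121, 121, 82, 126, 124, 120, 123, 124, 86, 66, 64, 64, 61, 61, 62, 63, 61, 61, 61, 63, 61, 68, 69, 65, 67, 69, 69, 66, 68, 72, 78, 115, 114, 113, 111]
270 [64, 63, 62, 64, 61, 63, 66, 65, 62, 61, 65, 63, 60, 64, 63, 63, 70, 72, 70, 93, 90, 110, 76, 68, 67, 67, 66, 64, 66, 67, 64, 63, 62, 59, 78, 124, 123, 119, 70, 62, 63, 64, 64, 65, 63, 62, 64, 101, 101, 99, 99, 98, 102, 107, 106, 107, 107, 112, 114, 110, 111, 114, 115, 115, 114, 113, 111]
285 [100, 62, 61, 62, 59, 60, 61, 51, 12, 15, 43, 100, 100, 97, 101, 85, 97, 75, 66, 68, 65, 68, 68, 66, 67, 68, 67, 66, 64, 63, 66, 62, 63, 65, 65, 67, 67, 65, 60, 63, 61, 64, 64, 63, 66, 77, 99, 100, 102, 99, 97, 100, 97, 38, 17, 18, 51, 60, 58, 59, 61, 60, 62, 108, 116, 113, 110]
```

The plates sit where I predicted, between the fingers. I'll descend.

Emit:
step_arm --motion "0.2 0 0 0.02 0;0.2 0 0 0.04 0;0.2 0 0 0.055 0;0.2 0 0 0.06 0;0.2 0 0 0.06 0;0.2 0 0 0.06 0"

```text
time: 12.45
eef_pos: [0.4703, -0.1307, 0.0587]
orientation: [[0.154, 0.988, 0.003], [0.988, -0.154, -0.001], [-0.001, 0.003, -1.0]]
contact_force: [-0.4, -0.8, 0.7]
finger_gap: 0.0756
grasp_force: 0.0
```

```bash
python3 -c "
from h import *
st()"
```

```text
t 12.45 gx 0.4849 gy -0.0565 z 0.0587 gap 0.0756 F -0.2 -0.8 0.7
```

Emit:
step_arm --motion "0.2 0.006 0 0 0;0.2 0.013 0 0 0;0.2 0.019 0 0 0;0.2 0.024 0 0 0;0.2 0.028 0 0 0;0.2 0.033 0 0 0;0.2 0.039 0 0 0;0.2 0.046 0 0 0;0.2 0.054 0 0 0;0.2 0.062 0 0 0;0.2 0.07 0 0 0;0.2 0.078 0 0 0;0.2 0.086 0 0 0;0.2 0.093 0 0 0;0.2 0.099 0 0 0;0.2 0.105 0 0 0;0.2 0.105 0 0 0;0.2 0.105 0 0 0"

```text
time: 13.95
eef_pos: [0.4853, -0.0258, 0.0566]
orientation: [[0.154, 0.988, -0.0], [0.988, -0.154, 0.001], [0.001, -0.001, -1.0]]
contact_force: [-0.7, -3.7, 2.4]
finger_gap: 0.0751
grasp_force: 1.3
```

```bash
cat >> h.py <<'E'
def tipmark():
    """guide-y of the tip and clip ridge in the wrist view"""
    c=cam('wrist'); g=c['img'].astype(int).sum(2)//3; s=ctrl.read_state()
    return c,g
E
python3 - <<'E'
from h import *
st(); c,g=tipmark()
np.save('g9.npy',g)
e=lambda gx,gy,z: proj(c,gx*xg+gy*yg+np.array([0,0,z])).round(1)[0]
print('clip pred',e(.6564,.0499,.036)); p=ctrl.read_state()['eef_pos']@yg
print('tip pred',e(.648,-.0465+p+.0295,.035))
u,v=e(.6564,.0499,.036).astype(int); 
for r in range(v-16,v+45): print(r,g[r,u-40:u+20:4].tolist())
E
```

```text
t 13.95 gx 0.4835 gy 0.0495 z 0.0566 gap 0.0751 F -0.1 -3.7 2.4
clip pred [553.  255.4]
tip pred [537.4 276.7]
239 [179, 178, 179, 179, 178, 178, 171, 63, 145, 145, 142, 144, 145, 145, 146]
240 [178, 179, 179, 178, 179, 178, 153, 64, 135, 136, 130, 132, 143, 146, 147]
241 [179, 180, 179, 179, 178, 179, 146, 56, 108, 108, 90, 101, 136, 146, 146]
242 [179, 179, 178, 179, 178, 178, 145, 38, 60, 60, 46, 56, 110, 143, 145]
243 [178, 179, 178, 178, 178, 178, 146, 29, 29, 33, 31, 33, 69, 130, 143]
244 [178, 179, 178, 179, 179, 178, 146, 27, 26, 44, 46, 43, 50, 101, 142]
245 [178, 179, 178, 179, 179, 179, 146, 26, 28, 60, 63, 61, 63, 76, 141]
246 [179, 178, 180, 178, 178, 178, 144, 28, 28, 70, 72, 73, 73, 76, 143]
247 [179, 178, 178, 179, 178, 178, 143, 26, 28, 74, 74, 77, 76, 79, 144]
248 [179, 178, 179, 178, 179, 178, 140, 25, 29, 74, 76, 78, 77, 82, 144]
249 [179, 178, 178, 179, 179, 177, 132, 28, 29, 74, 75, 77, 74, 87, 144]
250 [178, 179, 178, 178, 179, 174, 121, 25, 30, 75, 76, 78, 76, 89, 143]
251 [178, 179, 179, 179, 179, 173, 111, 27, 32, 76, 74, 75, 74, 94, 142]
252 [179, 179, 179,
[... 2995 characters left out ...]
78, 178, 179, 159, 126, 136, 133, 134, 104, 99, 103, 105, 109, 102]
292 [179, 178, 179, 178, 140, 119, 113, 108, 119, 103, 101, 102, 104, 106, 101]
293 [178, 179, 178, 177, 120, 113, 99, 96, 118, 103, 101, 103, 103, 106, 100]
294 [179, 178, 179, 178, 110, 126, 123, 121, 129, 103, 100, 102, 103, 106, 101]
295 [179, 178, 178, 179, 104, 135, 139, 138, 132, 104, 100, 103, 104, 106, 102]
296 [178, 178, 178, 178, 98, 139, 143, 141, 130, 102, 101, 102, 104, 107, 100]
297 [178, 178, 180, 178, 93, 140, 143, 141, 125, 102, 101, 104, 105, 108, 101]
298 [179, 178, 178, 179, 88, 139, 143, 142, 122, 103, 103, 103, 103, 107, 101]
299 [178, 179, 178, 178, 82, 139, 143, 142, 118, 103, 100, 104, 103, 106, 99]
```

```bash
python3 - <<'E'
from h import *
import pickle
c=cam('wrist'); w=pickle.load(open('w7.pkl','rb'))
for n,cc in (('now',c),('w7',w)): o=-cc['R'].T@cc['t']; print(n,'cam gx gy z',o@xg,o@yg,o[2], 'axis',cc['R'][2].round(3))
for z in (.03,.036,.042):
  print(z,'ridge now',ray(c,(557,258.5),z)[0]@yg,'w7',ray(w,(489,146.3),z)[0]@yg)
print('bar edges now',[(ray(c,(521,r),.035)[0]@yg).round(4) for r in (267,284.5)],'w7',[(ray(w,(455,r),.035)[0]@yg).round(4) for r in (225.7,237.6)])
print('bar gx .. ',ray(c,(521,276),.035)[0]@xg, 'ridge gx',ray(c,(557,258.5),.036)[0]@xg,'w7',ray(w,(489,146.3),.036)[0]@xg)
# guide y direction from bar: points at two columns
E
```

```text
now cam gx gy z 0.48396256876024674 0.1307960235432672 0.2649317929282235 axis [-0.045 -0.279 -0.959]
w7 cam gx gy z 0.4783787822951161 0.0548672104075702 0.4038854628879556 axis [-0.047 -0.278 -0.959]
0.03 ridge now 0.044880933348834515 w7 0.04998571332214761
0.036 ridge now 0.04707514697459137 w7 0.0500640501001713
0.042 ridge now 0.04926936060034823 w7 0.05014238687819497
bar edges now [np.float64(0.04), np.float64(0.0255)] w7 [np.float64(-0.0395), np.float64(-0.0539)]
bar gx ..  0.6345111416114326 ridge gx 0.6600488057225522 w7 0.6563643443768706
```

Emit:
step_arm --motion "0.2 0.005 0 0 0;0.2 0.01 0 0 0;0.2 0.014 0 0 0;0.2 0.016 0 0 0;0.2 0.016 0 0 0;0.2 0.016 0 0 0"

```text
time: 14.55
eef_pos: [0.4877, -0.0103, 0.0566]
orientation: [[0.154, 0.988, -0.001], [0.988, -0.154, 0.001], [0.001, -0.001, -1.0]]
contact_force: [0.7, -2.6, -0.7]
finger_gap: 0.0751
grasp_force: 1.4
```

```bash
python3 - <<'E'
from h import *
st(); c,g=tipmark()
e=lambda gx,gy,z: proj(c,gx*xg+gy*yg+np.array([0,0,z])).round(1)[0]
u,v=e(.655,.0495,.036).astype(int); print(u,v)
for r in range(v-16,v+18): print(r,' '.join('%3d'%x for x in g[r,u-44:u+14:2]))
for n in('top','scene'):
  q=cam(n); G=q['img'].astype(int).sum(2)//3; o=-q['R'].T@q['t']; print(n,'cam',o@xg,o@yg,o[2])
  u,v=proj(q,.655*xg+.0495*yg+np.array([0,0,.036]))[0].round().astype(int); print(u,v)
  for r in range(v-9,v+10): print(r,' '.join('%3d'%x for x in G[r,u-11:u+12]))
E
```

```text
t 14.55 gx 0.4834 gy 0.0652 z 0.0566 gap 0.0751 F 1.1 -2.5 -0.7
547 275
259 178 178 179 180 178 179 179 179 179 178 178 179 178 178 179 172 131  65 111 135 135 136 136 134 126 119 136 144 146
260 176 178 179 179 179 178 173 176 179 178 178 178 178 178 178 172 126  55  86 103 103 100  99  98  87  82 102 131 144
261 169 179 176 173 174 169 156 166 178 177 174 173 178 178 178 172 123  48  51  57  59  54  52  52  48  47  57  94 131
262 155 172 161 154 153 147 130 150 168 167 151 149 167 171 178 172 116  40  30  32  33  31  29  31  30  30  34  55  97
263 131 144 130 121 122 115 105 119 135 131 113 110 134 144 169 170 112  37  25  24  27  35  35  36  35  36  36  40  61
264  92  98  89  85  85  82  75  80  85  83  74  73  88  98 139 165 105  31  25  26  34  51  53  55  55  54  56  57  59
265  58  58  59  58  57  57  53  52  52  54  53  55  56  61  96 145  94  30  25  25  40  65  70  69  70  70  71  72  70
266  58  59  61  62  62  62  61  56  59  62  63  62  63  64  72 110  81  27  27  28  43  70  75  73  76  77  76  76  75
267  89  91  92  93  94  94  93  86  93  96  96  97  98  98  98 103 
[... 6151 characters left out ...]
 196 198 196 195 194 190 190
309 196 192 190 192 193 184 157 125 110 105 105 106 108 118 147 175 187 188 188 188 183 173 169
310 185 182 177 180 185 181 162 132 106  93  83  83  91 107 139 171 184 187 186 185 181 169 169
311 184 177 170 176 182 183 169 134  89  66  56  58  64  81 121 163 178 181 180 178 175 171 172
312 178 170 161 166 174 174 161 124  76  57  53  58  61  71 107 147 165 167 164 160 161 165 165
313 162 155 152 158 159 155 142 121 106 103 101 104 104 107 126 152 165 164 161 157 162 169 169
314 159 157 161 165 160 150 140 137 138 138 136 136 136 136 146 164 174 172 168 165 165 166 162
315 168 166 165 165 157 148 139 135 135 134 131 130 127 127 134 145 148 148 146 144 141 139 136
```

```bash
cat >> h.py <<'E'
def prof(c,gxs,gys,z):
    P=np.array([[a*xg+b*yg+[0,0,z] for b in gys] for a in gxs]); uv=proj(c,P.reshape(-1,3)).astype(np.float32)
    g=c['img'].astype(np.float32).mean(2); v=cv2.remap(g,uv[:,0].reshape(len(gxs),-1),uv[:,1].reshape(len(gxs),-1),cv2.INTER_LINEAR)
    return v.mean(0)
E
python3 - <<'E'
from h import *
c=cam('wrist'); t=cam('top'); s=cam('scene')
gy=np.arange(.034,.068,.001)
print('gy    ',' '.join('%3d'%round(x*1e3) for x in gy))
for n,q in(('wrist',c),('top',t),('scene',s)):
  print(n,'bar  ',' '.join('%3d'%x for x in prof(q,np.arange(.57,.63,.002),gy,.035)))
  for z in(.036,.040,.044): print(n,'ridge',z,' '.join('%3d'%x for x in prof(q,np.arange(.653,.660,.001),gy,z)))
E
```

```text
gy      34  35  36  37  38  39  40  41  42  43  44  45  46  47  48  49  50  51  52  53  54  55  56  57  58  59  60  61  62  63  64  65  66  67
wrist bar   175 175 175 176 176 175 173 166 151 144 141 140 139 139 137 137 138 137 137 137 133 111  74  56  79 125 157 172 175 176 175 175 175 175
wrist ridge 0.036 124 124 124 121 116 116 120 122 117 101  84  85  99 101  89  67  50  49  60  72  76  76  76  75  64  41  32  56 103 137 143 144 144 144
wrist ridge 0.04 109 108 108 108 109 110 112 113 114 114 110  95  83 100 124 130 109  71  51  53  67  75  76  76  76  73  57  47  67 106 134 143 144 145
wrist ridge 0.044 102 101 104 111 115 116 117 119 121 122 122 123 118 102  96 117 139 137 104  65  51  62  79  84  85  85  85  82  77  94 121 140 146 145
top bar   178 168 160 154 149 146 144 144 144 143 139 133 129 134 140 140 139 139 138 139 139 139 140 141 141 140 138 139 141 142 143 143 144 144
top ridge 0.036 212 210 208 199 184 179 195 210 212 211 207 198 179 148 124 120 117 120 129 144 169 190 175 147 127 120 118 126 137 162 194 212 214 215
top ridge 0.04 209 208 207 199 184 179 194 208 209
[... 161 characters left out ...]
186 167 143 125 120 118 121 132 148 173 193 177 145 123 118 118 126 136 161 193 208 209 210
scene bar   200 199 195 191 184 179 176 175 176 178 178 179 178 178 178 177 177 179 181 184 188 192 196 198 199 200 200 201 201 201 201 201 201 201
scene ridge 0.036 213 213 210 205 196 180 163 144 128 120 115 120 126 136 146 146 146 139 132 133 137 153 169 184 198 206 211 213 214 214 214 213 213 213
scene ridge 0.04 216 215 211 205 193 176 158 140 127 123 124 132 140 150 156 155 152 147 143 149 157 172 186 197 207 212 215 216 216 216 216 216 216 216
scene ridge 0.044 215 213 207 198 183 166 150 137 132 135 141 149 157 162 165 162 158 158 160 170 181 192 202 208 213 215 216 217 217 217 217 217 216 216
```

```bash
python3 - <<'E'
from h import *
t=cam('top'); s=cam('scene'); gy=np.arange(.034,.07,.001)
print('gy       ',' '.join('%3d'%round(x*1e3) for x in gy))
for g0 in (.61,.62,.63,.636): 
  for n,q in(('top',t),('scene',s)): print(n,g0,' '.join('%3d'%x for x in prof(q,np.arange(g0,g0+.006,.001),gy,.035)))
for n,q in(('top',t),('scene',s)): print(n,'ridge .044',' '.join('%3d'%x for x in prof(q,np.arange(.652,.664,.001),gy,.044)))
E
```

```text
gy         34  35  36  37  38  39  40  41  42  43  44  45  46  47  48  49  50  51  52  53  54  55  56  57  58  59  60  61  62  63  64  65  66  67  68  69
top 0.61 227 227 227 227 227 227 227 227 225 222 210 186 172 192 214 219 218 218 218 218 218 218 217 214 209 199 191 205 222 227 227 227 227 227 227 227
scene 0.61 216 212 208 200 192 188 186 185 187 188 187 187 186 186 186 186 186 186 189 192 198 204 209 213 215 216 217 216 216 216 216 217 217 216 216 216
top 0.62 227 227 227 227 227 227 227 227 226 225 219 211 210 215 220 219 218 217 217 217 217 217 217 217 217 216 216 218 224 226 227 227 227 227 227 227
scene 0.62 216 215 212 207 201 195 189 187 185 186 186 186 186 186 186 186 187 190 195 200 206 211 214 216 216 216 217 217 217 217 217 217 216 216 216 217
top 0.63 227 227 227 227 227 227 227 227 227 225 223 214 202 201 211 217 217 217 216 216 216 216 216 215 214 210 205 206 218 227 227 227 227 227 227 227
scene 0.63 216 216 211 206 197 186 183 181 182 184 185 186 186 186 186 186 187 190 193 198 203 208 212 214 216 216 217 217 217 217 217 217 216 216 217 217
top 0.636 227 227 227 227 227 227 227 227 226 224 216 206 205 213 220 218 217 216 214 214 214 214 214 214 213 211 214 221 227 227 227 227 227 227 227 228
scene 0.636 217 214 209 203 193 185 183 182 184 186 186 186 186 186 185 185 185 185 187 191 196 204 209 213 215 216 217 217 217 217 216 216 216 216 216 216
top ridge .044 187 186 185 179 168 163 172 180 180 180 178 169 151 132 121 119 118 121 131 148 170 185 175 148 126 120 122 128 135 152 176 188 189 189 187 184
scene ridge .044 215 213 208 200 186 170 154 140 134 133 138 144 152 158 160 158 154 151 152 160 171 184 195 204 211 213 215 216 216 216 216 216 216 216 216 216
```

Wrist and top views agree that the leg is about 1.7 mm short of the mark. I'll nudge it forward, centre the fingers and pinch.

Emit:
step_arm --motion "0.2 0.0017 0.0015 0 0;0.2 0.0017 0.0025 0 0;0.2 0.0017 0.0025 0 0;0.4 0.0017 0.0025 0 0;0.5 0.0017 0.0025 0 0;0.6 0.0017 0.0025 0 0;0.7 0.0017 0.0025 0 0;0.8 0.0017 0.0025 0 0;0.9 0.0017 0.0025 0 0;1 0.0017 0.0025 0 0;1 0.0017 0.0025 0 0;1 0.0017 0.0025 0 0;1 0.0017 0.0025 0 0;1 0.0017 0.0025 0 0" --squeeze 30

```text
time: 16.12
eef_pos: [0.4887, -0.0095, 0.0567]
orientation: [[0.155, 0.988, -0.004], [0.988, -0.155, 0.0], [-0.0, -0.004, -1.0]]
contact_force: [-4.8, -3.9, 2.2]
finger_gap: 0.0268
grasp_force: 31.0
```

```bash
cat > chk.py <<'E'
from h import *
st(); c=cam('wrist'); t=cam('top'); gy=np.arange(.036,.068,.001)
print('gy         ',' '.join('%3d'%round(x*1e3) for x in gy))
print('wrist bar  ',' '.join('%3d'%x for x in prof(c,np.arange(.57,.63,.002),gy,.035)))
print('wrist ridge',' '.join('%3d'%x for x in prof(c,np.arange(.653,.660,.001),gy,.044)))
for g in(.61,.63): print('top bar    ',' '.join('%3d'%x for x in prof(t,np.arange(g,g+.006,.001),gy,.035)))
print('top ridge  ',' '.join('%3d'%x for x in prof(t,np.arange(.653,.660,.001),gy,.044)))
E
python3 chk.py
```

```text
t 16.1167 gx 0.4843 gy 0.0662 z 0.0567 gap 0.0268 F -4.2 -4.6 2.2
gy           36  37  38  39  40  41  42  43  44  45  46  47  48  49  50  51  52  53  54  55  56  57  58  59  60  61  62  63  64  65  66  67  68
wrist bar   172 173 173 173 173 172 168 154 143 139 137 136 136 135 135 135 135 135 134 132 116  81  55  69 113 151 168 173 173 173 173 173 173
wrist ridge 100 104 109 111 111 113 116 118 119 120 117 101  93 118 139 135 104  63  49  59  75  82  84  84  83  79  74  91 119 139 144 144 144
top bar     227 227 227 227 227 227 227 226 223 214 201 190 186 200 214 219 218 218 218 218 218 218 217 217 217 215 214 220 225 227 227 227 227
top bar     227 227 227 227 227 227 227 226 225 221 213 205 211 218 219 218 217 216 216 216 216 216 216 216 215 214 218 223 226 227 227 227 228
top ridge   205 198 183 177 191 203 203 202 198 186 167 142 124 120 118 121 132 148 173 193 177 145 124 119 118 126 135 161 193 208 209 210 208
```

The lever is closed (27 mm over both plates) and the leg is about 0.7 mm short. One last nudge while pinched.

Emit:
step_arm --motion "1 0.0007 0 0 0;1 0.0007 0 0 0;1 0.0007 0 0 0;1 0.0007 0 0 0;1 0.0007 0 0 0;1 0.0007 0 0 0" --squeeze 35

```text
time: 16.72
eef_pos: [0.4889, -0.0088, 0.0567]
orientation: [[0.155, 0.988, -0.004], [0.988, -0.155, 0.0], [-0.0, -0.004, -1.0]]
contact_force: [-5.5, -3.9, 2.5]
finger_gap: 0.0262
grasp_force: 35.7
```

```bash
python3 chk.py
```

```text
t 16.7167 gx 0.4844 gy 0.0669 z 0.0567 gap 0.0262 F -4.9 -4.8 2.5
gy           36  37  38  39  40  41  42  43  44  45  46  47  48  49  50  51  52  53  54  55  56  57  58  59  60  61  62  63  64  65  66  67  68
wrist bar   173 173 173 173 173 173 172 165 150 142 139 137 136 135 135 134 135 135 134 134 130 108  72  55  79 123 154 169 173 173 172 172 172
wrist ridge 102 107 111 113 115 117 118 119 119 120 116  99  92 114 136 139 113  65  50  61  77  83  84  84  84  81  78  91 118 138 144 144 144
top bar     227 227 227 227 227 227 227 227 225 222 214 191 168 180 206 219 219 218 218 218 218 218 216 215 212 207 202 209 221 227 227 227 227
top bar     227 227 227 227 227 227 227 227 227 226 224 217 205 199 207 216 217 217 216 216 216 217 217 216 216 213 208 205 215 225 227 227 227
top ridge   205 198 184 178 191 203 203 202 198 186 167 143 125 121 118 121 132 148 173 194 177 145 124 118 118 125 136 161 193 208 209 210 208
```

Tip and ridge now agree within about 0.5 mm in both views, and the lever is held closed. Handing in.

```bash
python3 -c "
from workcell import ctrl
print(ctrl.hand_in())"
```

```text
the job is handed in; nothing more can be done
None
```

The job is handed in: all four chips are on the counter, the scraper is set down, and the leg is held at its mark (within about 0.5 mm by camera) with the lever pinched closed, at about 17 s of the 64 s limit.

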